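Gauge a screw cap and sort it

TASK

Take the brass screw cap that stands on the round cork mat and try it on the threaded gauge, turning it clockwise gently until it stops; do not force it. Then unscrew it and stand it upright in the round wooden dish if it turned fully home onto the gauge's shoulder, or in the square wooden tray if it stopped short. Leave the other cap standing on its dark wooden block.

Things in the scene. Friction and masses are not known exactly. Their poses are not given: they have to be found in the camera images.
- cap_a_mid (a point): Centre (half-way up, 29 mm above the rim) of one of two brass screw caps, alike outside: 58 mm tall, 140 g. z up along its axis, x along the grip bar. A round skirt, 46 mm across and 30 mm tall (top face 1 mm above this point), open below; on it an upright grip bar 40 mm long, 12 mm thick (along y), 28 mm tall. Which cap stands on the cork mat differs from start to start.
- cap_b_mid (a point): The same point of the second cap. In each cap's 38 mm bore two lugs (6.5 mm diameter, 5 mm above the rim) stand inwards on the line of the bar, to 14 mm from the axis, and run in the gauge's thread; a half turn gives the same cap. One cap, no telling which, turns fully home; the other's bore is too shallow: it stops with its rim about 5 mm above the gauge's shoulder.
- gauge_shoulder (a point): Fixed steel thread gauge: centre of its shoulder, the flat ring face (54 mm diameter, 28 mm above the table) that a cap's rim meets when fully home. z up, x along the long side of its rectangular base (110 x 66 x 20 mm). Lowered with its bar parallel to that long side (within 0.15 rad, either way round), a cap drops over the thread starts until its rim rests about 9 mm above the shoulder.
- gauge_top (a point): Top of the gauge's stud, 22.5 mm above the shoulder: core 26 mm across, bevelled, with two coarse right-hand ridges (35 mm across; cap has 1 mm clearance). 28 mm a turn = 4.5 mm down per rad clockwise from above, 1.5 mm axial play. From the set-down, 2 to 2.5 rad brings a full cap home; a shallow one stops after 1 to 1.5. To remove, turn back until the bar is along the long side again, then lift.
- cork_mat: Round cork mat, 90 mm diameter, 6 mm thick, fixed; origin at the centre of its underside on the table. The cap to be tried stands at its centre (within 7 mm).
- wait_block: Square dark wooden block, 85 x 85 x 6 mm, fixed; origin at the centre of its underside. The other cap stands on it and stays there.
- round_dish_in (a point): Centre of the inner floor (4 mm above the table) of the round wooden dish, fixed, 102 mm inside diameter, rim 16 mm above the table: for a cap that turns fully home.
- square_tray_floor (a point): Centre of the inner floor (4 mm above the table) of the square wooden tray, fixed, 102 x 102 mm inside, rim 16 mm above the table: for a cap that stops short.
Things that resemble listed ones, but are neither listed nor needed, are in the scene too. What is shaped like the part that bears cap_a_mid but pink is not meant.

How it is judged:
By the outcome, as a careful person would: the job done as asked, in the order asked, and still so for the second after the job is handed in, with the robot touching nothing.
It also fails if it takes over 61 s, if anything falls off the work surface, if the arm or the gripper's body presses on something with over 40 N, if the wrist force passes 120 N, or if a joint passes its speed limit or range.

ROBOT

A 6-joint arm with a two-finger parallel gripper is mounted at the origin on the work surface. World frame = base frame: x ahead of the robot, y to its left, z up, the work surface at z = 0. Lengths are in m, angles in rad, forces in N, time in s.
With the tool pointing down it reaches from about 0.35 to 0.775 m from the base axis. Payload 5.5 kg.
Tool frame: the origin (TCP) lies on the centre line of the jaws, within the pads' length; the fingertips stand 11 mm ahead of it and the grasp point (between the pads) lies 8 mm behind it (env.nose_length is the distance from the TCP to the fingertips, in m); x points along the fingers, z is the direction in which the jaws open and shut, and the axes are right-handed (so a half turn about x gives the same grasp; the last joint's range is limited). The gripper opens to 85 mm and grips with 20 to 120 N. Pads are 22 mm wide; open, the fingers measure 114 mm over their backs; the gripper's body (76 mm by 85 mm) begins 54 mm behind the grasp point. The pads swing forward as they close: fully open they stand 13 mm farther back than shut.
Start: joints at [-1.346, 0.313, 0.046, 1.304, 0, 1.431], TCP at [0.205, -0.537, 0.242] pointing down, gripper open.
Joint ranges: [-2.76, 2.76], [-0.86, 1.69], [-1.03, 1.26], [-2.2, 2.34], [-1.47, 1.5], [-3.14, 3.14]. Speed limits (rad/s): [2.57, 2.57, 3.14, 3.14, 3.14, 3.14].

INTERFACE

Orientations are given as a unit quaternion [w, x, y, z].
In Python, from workcell import env gives the robot as it stands. The module is installed in compiled form; this text tells all that it offers.
- The arm moves only by the tool step_arm, never from a script. Its argument "moves" is a list that holds one entry, the list of rows, each a list of 7 numbers: the turn, a rotation vector about the tool's x, y, z in rad, then the shift along the tool's x, y, z in m, then the opening, from 0 (shut) to 1 (fully open). In form: [[[rx, ry, rz, tx, ty, tz, grip], ...]]. A call has 1 to 12 rows; each row is the pose to reach, as a shift and turn from the pose measured when the call began, along the tool's axes at that moment; what a row does not reach only later rows make up. A row lasts 1/10 s, in which the tool goes at most 50 mm and 8.59 degrees, less where a joint would pass 70% of its speed; a pose out of reach is approached as far as the arm can. A call with a gripper value outside its range is refused whole. The fingers move at their own pace and stop on an object; "force" is the grip in N (left out, the last holds). Time passes only in rows, so rows that repeat a pose let the fingers close. It gives the time, the measured TCP pose, the force and the opening at its end, in the units of the state.
- env.get_state(): the state, without advancing time (a new reading comes with each control period).
- env.read_camera(name): name is "scene" or "top" or "wrist"; returns (picture, depth): 384x512x3 uint8, red, green, blue; 384x512 float32, m along the optical axis (not along the pixel's ray), 0 where there is no reading.
- env.get_calibration(name): a dict with "mtx" (3x3 intrinsics, pixels), "camera_from_world" (4x4, takes a point from world to camera coordinates); the wrist camera has in their place "T_tool_cam" (4x4, takes a point from camera to tool coordinates, whose origin is the TCP and whose axes are the tool frame's). Camera axes: x right, y down, z forward; pixel columns grow to the right and rows downward; lengths in m; the calibration is good to about 2 mm. A picture is of the moment at which its call begins: read the wrist's pose just before it. get_calibration takes no time and is no camera call.
- env.hand_in(): hands the job in, once; it reports no verdict.
Trained networks look in the newest picture that a camera, given by its name, has taken for a name from the list of things; names that differ only in an ending like _2 or _b are one class to them, and where a whole thing is asked for, a point or a joint stands for the part that bears it (a point fixed in the world has none). Each returns a list of dicts, best first, with "confidence" (0 to 1); they miss things now and then, are a little off and sometimes report something else, mostly with a low value. They report only what shows in the picture. A call takes as long as a camera call. They do not tell look-alikes from the thing itself.
- env.boxes_of(camera, thing): "uv" ([column, row] in pixels, amid what is visible of it).
- env.silhouettes(camera, thing): "mask" (384x512 bool, what is visible of it) and "uv" ([column, row] in pixels, amid what is visible of it).
The state is a dict: "clock": time; "joint_pos": joint angles; "qvel": joint speeds; "tau": joint torques, N m; "tcp_pos": TCP position; "orientation": TCP orientation; "wrist_force": force on the tool from outside, world axes, zero at the start; "ft_torque": the same for the moment, N m; "finger_gap": finger opening in m.
Only numpy, scipy, OpenCV 4.12 (cv2) and the standard library are available. Lean on these libraries where they do the work, as an engineer would, in place of code of your own. Each camera call takes 0.05 s, during which the arm holds its last target.

## Working session

There is one attempt and no reset: what is moved stays moved. The work goes in short steps, Python scripts to look and compute and a tool call to move; the robot and the scene stay as the last step left them, time stands still between calls to the robot, and variables do not carry over. Pictures are saved under pics/ and viewed, and the job is handed in when it is done.

Besides the shell and the picture viewer there is one more tool, called after "Call:" as a command line: name --argument value ..., lists and objects as JSON in quotes. step_arm: Moves the arm, as the interface text tells. Its arguments: {"type":"object","properties":{"moves":{"type":"array","items":{"type":"array","items":{"type":"array","items":{"type":"number"}}}},"force":{"type":"number"}},"required":["moves"]}

```bash
mkdir -p pics; ls
python3 - <<'E'
from workcell import env
import cv2,numpy as np
s=env.get_state();print(s)
for n in("top","scene"):
    p,d=env.read_camera(n);cv2.imwrite(f"pics/{n}0.png",p[:,:,::-1]);np.savez(f"{n}0.npz",p=p,d=d);print({k:np.round(v,3) for k,v in env.get_calibration(n).items()})
print(env.get_calibration("wrist"))
E
```

```text
pics
{'clock': 0.0, 'joint_pos': array([-1.34559236e+00,  3.13981396e-01,  4.49663031e-02,  1.30359658e+00,
       -2.01471719e-05,  1.43121779e+00]), 'qvel': array([-0.00021619, -0.00062586, -0.00091802,  0.001608  ,  0.00177137,
       -0.00044954]), 'tau': array([-4.06003128e-04, -4.80633795e+01,  2.98531061e+01,  1.94634777e-02,
       -2.92445366e-04, -1.19373260e-05]), 'tcp_pos': array([ 0.20501404, -0.53667796,  0.24141448]), 'orientation': array([ 0.58191933,  0.40144413,  0.58287465, -0.40058663]), 'wrist_force': array([-0.34549411, -0.58160652, -0.6874806 ]), 'ft_torque': array([ 0.00120309, -0.02157308,  0.03694132]), 'finger_gap': 0.08527926438324879}
{'mtx': array([[403.339,   0.   , 253.791],
       [  0.   , 403.339, 191.365],
       [  0.   ,   0.   ,   1.   ]]), 'camera_from_world': array([[ 0.012, -1.   , -0.006,  0.006],
       [-0.996, -0.011, -0.09 ,  0.461],
       [ 0.09 ,  0.007, -0.996,  0.918],
       [ 0.   ,  0.   ,  0.   ,  1.   ]])}
{'mtx': array([[417.81 ,   0.   , 256.459],
       [  0.   , 417.81 , 202.966],
       [  0.   ,   0.   ,   1.   ]]), 'camera_from_world': array([[-0.763,  0.646, -0.009,  0.36 ],
       [ 0.468,  0.542, -0.698, -0.177],
       [-0.446, -0.537, -0.716,  1.262],
       [ 0.   ,  0.   ,  0.   ,  1.   ]])}
{'mtx': array([[270.29478927,   0.        , 255.04621786],
       [  0.        , 270.29478927, 188.17180953],
       [  0.        ,   0.        ,   1.        ]]), 'T_tool_cam': array([[-9.36627261e-04, -2.89759264e-01,  9.57099102e-01,
        -1.31833151e-01],
       [ 2.38440271e-06, -9.57099523e-01, -2.89759389e-01,
         7.53441176e-02],
       [ 9.99999561e-01, -2.69114433e-04,  8.97136408e-04,
        -4.94174929e-04],
       [ 0.00000000e+00,  0.00000000e+00,  0.00000000e+00,
         1.00000000e+00]])}
```

View pics/top0.png

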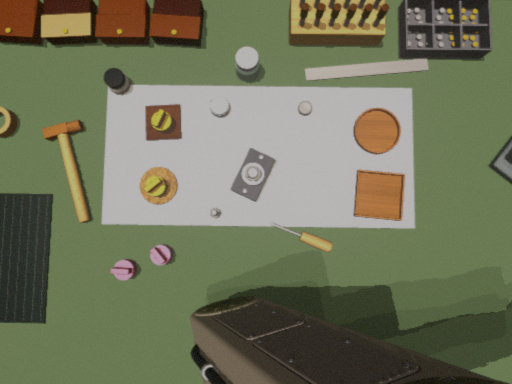

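View pics/scene0.png

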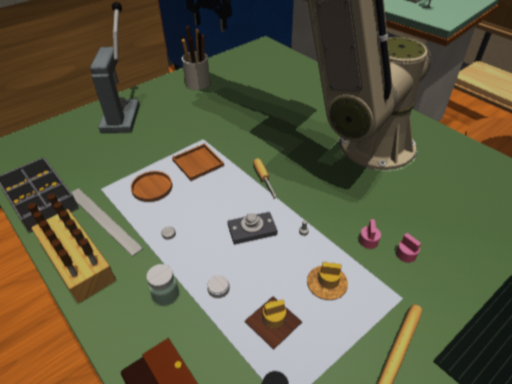

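The top view shows what could be taken for the cap: the brass cap on the round cork mat at (156,186), the brass cap on the dark block at (161,121), and pink look-alikes at (123,270) and (160,255). I choose (156,186), since it is brass and on the round cork. The gauge is at (253,174), the dish at (377,131) and the tray at (379,195).

```bash
cat > h.py <<'E'
import cv2,numpy as np
from workcell import env
from scipy.spatial.transform import Rotation as R
def toW(n,u,v,d):
    c=env.get_calibration(n);K=c['mtx'];T=np.linalg.inv(c['camera_from_world'])
    p=np.stack([(u-K[0,2])/K[0,0]*d,(v-K[1,2])/K[1,1]*d,d],-1)
    return p@T[:3,:3].T+T[:3,3]
def ray(n,u,v,z):
    a=toW(n,np.array(u,float),np.array(v,float),np.array(1.));T=np.linalg.inv(env.get_calibration(n)['camera_from_world'])[:3,3]
    return T+(a-T)*(z-T[2])/(a[2]-T[2])
def Rt(s):
    q=s['orientation'];return R.from_quat([q[1],q[2],q[3],q[0]]).as_matrix()
E
python3 - <<'E'
from h import *
np.set_printoptions(precision=4,suppress=True)
f=np.load('top0.npz');p,d=f['p'],f['d']
im=p[:,:,::-1]
a=cv2.resize(im[90:220,120:300],None,fx=4.4,fy=4.4,interpolation=cv2.INTER_CUBIC);cv2.imwrite('pics/crop0.png',a)
s=env.get_state();print(Rt(s))
v,u=np.mgrid[:384,:512];W=toW('top',u.astype(float),v.astype(float),d)
for nm,n in [('cap_a_mid',0),('cork_mat',0),('wait_block',0),('gauge_shoulder',0),('gauge_top',0),('round_dish_in',0),('square_tray_floor',0)]:
    for o in env.silhouettes('top',nm)[:4]:
        m=o['mask'];w=W[m];print(nm,round(o['confidence'],2),o['uv'],m.sum(), (w.min(0)+w.max(0))/2, w[:,2].max(), cv2.minAreaRect(w[:,:2].astype(np.float32)*1000))
# bars: top z
for nm,c in (('mat',(156,186)),('blk',(161,121))):
    m=(abs(u-c[0])<22)&(abs(v-c[1])<22)&(W[...,2]>0.05)
    w=W[m];print(nm,m.sum(),np.percentile(w[:,2],[5,50,95]),cv2.minAreaRect(w[:,:2].astype(np.float32)*1000))
m=(abs(u-253)<32)&(abs(v-174)<32)&(W[...,2]>0.012)&(W[...,2]<.024)
print('base',cv2.minAreaRect(W[m][:,:2].astype(np.float32)*1000))
m=(abs(u-253)<32)&(abs(v-174)<32)&(W[...,2]>0.045);w=W[m]
print('stud',len(w),w.mean(0),cv2.minEnclosingCircle(w[:,:2].astype(np.float32)*1000))
E
```

```text
[[-0.0003  0.9342  0.3567]
 [ 0.0016  0.3567 -0.9342]
 [-1.      0.0003 -0.0016]]
cap_a_mid 0.72 [157.5, 185.0] 362 [0.4342 0.133  0.4804] 0.9558304739466367 ((420.2237548828125, 135.6310577392578), (274.287841796875, 44.083683013916016), 64.22866821289062)
cap_a_mid 0.66 [123.8, 269.4] 416 [0.3135 0.1719 0.4765] 0.9558304739466367 ((330.1546936035156, 176.04051208496094), (44.58428955078125, 352.20147705078125), 22.24192237854004)
cap_a_mid 0.65 [159.8, 252.0] 360 [0.3338 0.1254 0.4786] 0.9558304739466367 ((331.4547119140625, 123.35629272460938), (44.212528228759766, 249.90760803222656), 10.604531288146973)
cork_mat 0.86 [162.4, 176.2] 710 [0.4471 0.1444 0.4767] 0.9558304739466367 ((419.4779052734375, 153.6842498779297), (298.0029602050781, 87.13379669189453), 57.505821228027344)
wait_block 0.75 [171.9, 116.3] 868 [0.525  0.1406 0.477 ] 0.9558304739466367 ((510.3329162597656, 156.68594360351562), (390.0586242675781, 111.16930389404297), 32.67580795288086)
wait_block 0.55 [161.3, 119.2] 345 [0.5092 0.1288 0.4849] 0.9558304739466367 ((514.0885009765625, 118.96522521972656), (356.32669
[... 368 characters left out ...]
219, 177.33566284179688), 76.37521362304688)
square_tray_floor 0.88 [380.4, 193.1] 2342 [ 0.4458 -0.1714  0.4762] 0.9558304739466367 ((449.05841064453125, -170.50039672851562), (125.05084228515625, 358.12786865234375), 3.3492376804351807)
mat 125 [0.0531 0.0629 0.9558] ((433.69927978515625, 125.45936584472656), (265.055908203125, 37.45989227294922), 72.59211730957031)
blk 129 [0.0518 0.0626 0.6009] ((498.6524963378906, 129.2022705078125), (347.249267578125, 38.930747985839844), 39.09561538696289)
base ((501.4422912597656, 14.711898803710938), (66.1521224975586, 110.3047866821289), 65.00112915039062)
stud 133 [0.4928 0.0139 0.1104] ((444.90179443359375, 11.164193153381348), 69.03569030761719)
```

View pics/crop0.png

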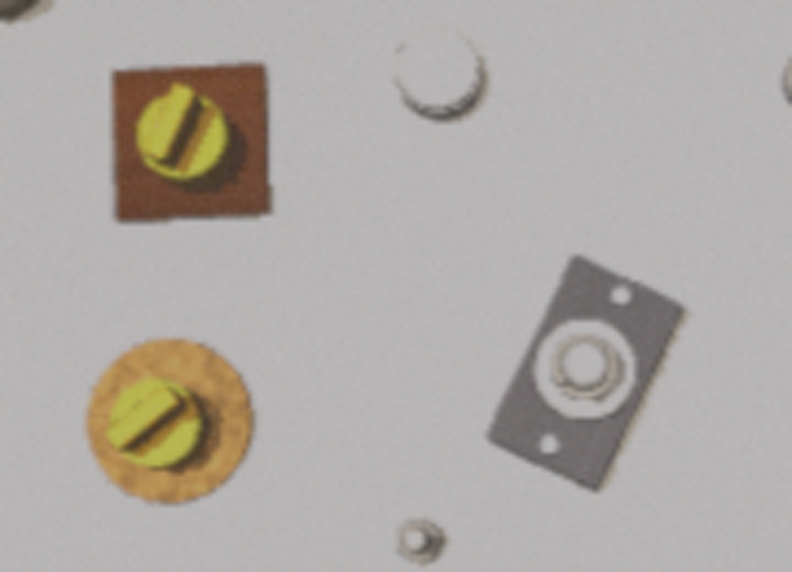

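The crop confirms it: a brass cap on the round cork mat (about top px (156,186)), the other brass cap on the dark square block, and the gauge with its base tilted. Some depth pixels are empty, so I'll filter those and measure again.

Run:
```python
from h import *
np.set_printoptions(precision=4,suppress=True)
for cam,cs in (('top',dict(mat=(156,186),blk=(161,121),gauge=(253,174),dish=(377,131),tray=(379,195))),):
  f=np.load(cam+'0.npz');p,d=f['p'],f['d']
  v,u=np.mgrid[:384,:512];W=toW(cam,u.astype(float),v.astype(float),d);ok=d>0;Z=W[...,2]
  def reg(c,r,lo,hi):
    m=ok&(abs(u-c[0])<r)&(abs(v-c[1])<r)&(Z>lo)&(Z<hi);return W[m]
  def rect(w): return cv2.minAreaRect(w[:,:2].astype(np.float32)*1000)
  for n in('mat','blk'):
    w=reg(cs[n],22,.055,.08);print(n,'bar',len(w),np.median(w[:,2]),w.mean(0),rect(w))
    w=reg(cs[n],22,.028,.042);print(n,'skirt',len(w),np.median(w[:,2]),w.mean(0))
    w=reg(cs[n],26,.003,.010);print(n,'base',len(w),np.median(w[:,2]),w.mean(0),cv2.minEnclosingCircle(w[:,:2].astype(np.float32)*1000))
  w=reg(cs['gauge'],34,.012,.024);print('gbase',len(w),np.median(w[:,2]),rect(w))
  w=reg(cs['gauge'],34,.025,.031);print('shoulder',len(w),np.median(w[:,2]),cv2.minEnclosingCircle(w[:,:2].astype(np.float32)*1000),rect(w))
  w=reg(cs['gauge'],34,.047,.06);print('stud',len(w),np.median(w[:,2]),w.mean(0),cv2.minEnclosingCircle(w[:,:2].astype(np.float32)*1000))
  for n in('dish','tray'):
    w=reg(cs[n],32,.011,.022);print(n,len(w),np.median(w[:,2]),rect(w),cv2.minEnclosingCircle(w[:,:2].astype(np.float32)*1000))
    w=reg(cs[n],12,-.01,.022);print(n,'floor z',np.median(w[:,2]))
  w=reg((300,200),10,-.01,.03);print('table',np.median(w[:,2]))
```

```text
mat bar 106 0.06295681845518591 [0.4694 0.2383 0.0626] ((469.7840881347656, 239.14462280273438), (12.943496704101562, 39.290504455566406), 40.53685760498047)
mat skirt 191 0.03520410722296907 [0.4682 0.2356 0.0352]
mat base 834 0.005250747781807286 [0.4752 0.2386 0.0054] ((472.9056701660156, 245.76597595214844), 80.4516372680664)
blk bar 109 0.06287512227078873 [0.6222 0.2291 0.0624] ((622.8619995117188, 229.87930297851562), (12.968568801879883, 39.96647644042969), 69.26347351074219)
blk skirt 180 0.035479057254025836 [0.6193 0.2258 0.0353]
blk base 898 0.005263776606320603 [0.6273 0.2328 0.0054] ((635.69921875, 237.1708984375), 80.12344360351562)
gbase 894 0.019156215385387476 ((501.4422912597656, 14.711898803710938), (66.1521224975586, 110.3047866821289), 65.00112915039062)
shoulder 208 0.02728249209301331 ((509.51873779296875, 10.14461612701416), 35.79248809814453) ((507.9188537597656, 15.845052719116211), (66.7602767944336, 51.836544036865234), 4.931070327758789)
stud 107 0.04948519034278698 [0.5012 0.0151 0.0495] ((502.6239929199219, 15.076940536499023), 16.893184661865234)
dish 267 0.014398536043518595 ((610.871337890625, -279.6214294433594), (107.06610107421875, 109.37723541259766), 2.116250991821289) ((611.4669189453125, -278.7351989746094), 55.714534759521484)
dish floor z 0.0030378067985734614
tray 339 0.014362195544482259 ((456.800048828125, -282.5610046386719), (110.55913543701172, 110.03227996826172), 85.07456970214844) ((456.41851806640625, -282.6589050292969), 75.92286682128906)
tray floor z 0.0028548124428191546
table 4.347741959376261e-05
```

```bash
cat >> h.py <<'E'
np.set_printoptions(precision=4,suppress=True)
def Rd(az):
    a=np.radians(az);x=np.array([0,0,-1.]);z=np.array([np.cos(a),np.sin(a),0]);return np.stack([x,np.cross(z,x),z],1)
def rel(s,pos,az):
    M=Rt(s);return np.r_[R.from_matrix(M.T@Rd(az)).as_rotvec(),M.T@(np.array(pos)-s['tcp_pos'])]
def show():
    s=env.get_state();M=Rt(s);print('t %.2f'%s['clock'],'pos',s['tcp_pos'],'az',np.degrees(np.arctan2(M[1,2],M[0,2])).round(2),'tilt',M[2],'q',s['joint_pos'],'F',s['wrist_force'],'T',s['ft_torque'],'gap',round(s['finger_gap'],4));return s
E
python3 - <<'E'
from h import *
s=show();print(env.nose_length)
print(rel(s,[.42,-.30,.24],-69.1+96.5))
E
```

```text
t 0.45 pos [ 0.2051 -0.5372  0.2422] az -69.1 tilt [-1.      0.     -0.0001] q [-1.3456  0.3133  0.046   1.3036  0.      1.4312] F [0.2972 0.718  0.3007] T [ 0.0242 -0.0082  0.0353] gap 0.0855
0.011
[-1.6842 -0.     -0.0001  0.0023  0.2854 -0.1449]
```

Call:
step_arm --moves '[[[-1.684,0,0,0.002,0.285,-0.145,1],[-1.684,0,0,0.002,0.285,-0.145,1],[-1.684,0,0,0.002,0.285,-0.145,1],[-1.684,0,0,0.002,0.285,-0.145,1],[-1.684,0,0,0.002,0.285,-0.145,1],[-1.684,0,0,0.002,0.285,-0.145,1],[-1.684,0,0,0.002,0.285,-0.145,1],[-1.684,0,0,0.002,0.285,-0.145,1],[-1.684,0,0,0.002,0.285,-0.145,1],[-1.684,0,0,0.002,0.285,-0.145,1],[-1.684,0,0,0.002,0.285,-0.145,1],[-1.684,0,0,0.002,0.285,-0.145,1]]]'

```text
clock: 1.65
tcp_pos: [0.4197, -0.2999, 0.2404]
orientation: [0.687, -0.169, 0.687, 0.169]
wrist_force: [0.3, 1.0, 0.2]
finger_gap: 0.0853
```

Run:
```python
from h import *
s=show()
print(rel(s,[.47,-.02,.24],27.4+96.5))
```

```text
t 1.65 pos [ 0.4197 -0.2999  0.2404] az 27.62 tilt [-1.     -0.0002  0.0001] q [-0.7762  0.199  -0.1096  1.262   0.      0.3125] F [0.2808 0.951  0.171 ] T [ 0.016  -0.0268 -0.0312] gap 0.0853
[-1.6804 -0.0001  0.0002  0.0003  0.2247  0.1743]
```

Call:
step_arm --moves '[[[-1.68,0,0,0,0.225,0.174,1],[-1.68,0,0,0,0.225,0.174,1],[-1.68,0,0,0,0.225,0.174,1],[-1.68,0,0,0,0.225,0.174,1],[-1.68,0,0,0,0.225,0.174,1],[-1.68,0,0,0,0.225,0.174,1],[-1.68,0,0,0,0.225,0.174,1],[-1.68,0,0,0,0.225,0.174,1],[-1.68,0,0,0,0.225,0.174,1],[-1.68,0,0,0,0.225,0.174,1],[-1.68,0,0,0,0.225,0.174,1],[-1.68,0,0,0,0.225,0.174,1]]]'

```text
clock: 2.85
tcp_pos: [0.4696, -0.0198, 0.2404]
orientation: [-0.331, 0.625, -0.331, -0.625]
wrist_force: [0.1, -0.4, 0.2]
finger_gap: 0.0855
```

Run:
```python
from h import *
s=show()
print(rel(s,[.4695,.239,.20],220.5))
```

```text
t 2.85 pos [ 0.4696 -0.0198  0.2404] az 124.11 tilt [-1.     -0.0002 -0.0003] q [-0.2133  0.1105 -0.2152  1.2446 -0.     -0.8086] F [ 0.1116 -0.4026  0.2072] T [-0.0005 -0.0069 -0.0449] gap 0.0855
[-1.6823 -0.0004 -0.0001  0.0404 -0.1451  0.2143]
```

Call:
step_arm --moves '[[[-1.682,0,0,0.04,-0.145,0.214,1],[-1.682,0,0,0.04,-0.145,0.214,1],[-1.682,0,0,0.04,-0.145,0.214,1],[-1.682,0,0,0.04,-0.145,0.214,1],[-1.682,0,0,0.04,-0.145,0.214,1],[-1.682,0,0,0.04,-0.145,0.214,1],[-1.682,0,0,0.04,-0.145,0.214,1],[-1.682,0,0,0.04,-0.145,0.214,1],[-1.682,0,0,0.04,-0.145,0.214,1],[-1.682,0,0,0.04,-0.145,0.214,1],[-1.682,0,0,0.04,-0.145,0.214,1],[-1.682,0,0,0.04,-0.145,0.214,1]]]'

```text
clock: 4.05
tcp_pos: [0.4696, 0.2387, 0.2005]
orientation: [0.246, 0.663, 0.246, -0.663]
wrist_force: [-0.1, -0.1, -0.1]
finger_gap: 0.0853
```

```bash
cat >> h.py <<'E'
def wrist(name):
    s=env.get_state();p,d=env.read_camera('wrist');cv2.imwrite(f'pics/{name}.png',p[:,:,::-1])
    c=env.get_calibration('wrist');K=c['mtx'];T=c['T_tool_cam'];v,u=np.mgrid[:384,:512].astype(float)
    P=np.stack([(u-K[0,2])/K[0,0]*d,(v-K[1,2])/K[1,1]*d,d],-1)@T[:3,:3].T+T[:3,3]
    W=P@Rt(s).T+s['tcp_pos'];return s,p,d,P,W
E
python3 - <<'E'
from h import *
s=show();s,p,d,P,W=wrist('w1');np.savez('w1.npz',p=p,d=d,P=P,W=W)
E
```

```text
t 4.05 pos [0.4696 0.2387 0.2005] az -139.28 tilt [-1.      0.0004 -0.0003] q [ 0.3179  0.2363 -0.1609  1.1732 -0.0002 -1.9635] F [-0.0831 -0.0532 -0.1374] T [-0.0013 -0.0267 -0.0076] gap 0.0853
```

View pics/w1.png

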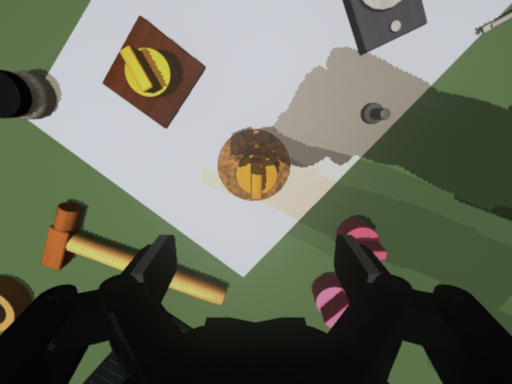

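The wrist view shows the mat's cap at (256,178), with its bar upright in the image and so aligned between the jaws. The other cap is at (147,72) on its block.

```bash
cat > m.py <<'E'
from h import *
import sys
f=np.load(sys.argv[1]);d,P,W=f['d'],f['P'],f['W'];v,u=np.mgrid[:384,:512]
def reg(c,r,lo,hi):
    m=(d>0)&(abs(u-c[0])<r)&(abs(v-c[1])<r)&(W[...,2]>lo)&(W[...,2]<hi);return W[m],P[m],m
E
python3 - w1.npz <<'E'
import sys;sys.argv=['','w1.npz']
from m import *
for r in((.055,.075),(.030,.042),(.003,.01)):
    w,q,m=reg((256,170),42,*r)
    print(r,len(w),np.median(w[:,2]),'W',cv2.minAreaRect(w[:,:2].astype(np.float32)*1000),'tool yz',cv2.minAreaRect(q[:,1:].astype(np.float32)*1000),cv2.minEnclosingCircle(w[:,:2].astype(np.float32)*1000))
E
```

```text
(0.055, 0.075) 458 0.06401955854911424 W ((470.0318298339844, 238.15684509277344), (11.566569328308105, 39.85909652709961), 40.53350830078125) tool yz ((0.633575439453125, 0.0789651870727539), (39.85762023925781, 11.566243171691895), 0.18419426679611206) ((470.01861572265625, 238.19058227539062), 20.240354537963867)
(0.03, 0.042) 867 0.03626084948106431 W ((470.2019348144531, 237.71304321289062), (44.27920913696289, 44.6174201965332), 40.429298400878906) tool yz ((1.0711193084716797, 0.2481403350830078), (44.61632537841797, 44.2791862487793), 0.28725528717041016) ((469.73565673828125, 238.0204620361328), 23.08949851989746)
(0.003, 0.01) 2636 0.00626265759969219 W ((467.2510681152344, 238.4599609375), (98.93557739257812, 98.61811828613281), 38.345462799072266) tool yz ((-1.4316558837890625, 2.007823944091797), (98.61833953857422, 98.9356689453125), 2.370222568511963) ((464.1190185546875, 238.26516723632812), 62.1409797668457)
```

Call:
step_arm --moves '[[[0,0,0,0.05,0.0007,0,1],[0,0,0,0.1,0.0007,0,1],[0,0,0,0.13,0.0007,0,1],[0,0,0,0.15,0.0007,0,1],[0,0,0,0.15,0.0007,0,1],[0,0,0,0.15,0.0007,0,0],[0,0,0,0.15,0.0007,0,0],[0,0,0,0.15,0.0007,0,0],[0,0,0,0.15,0.0007,0,0],[0,0,0,0.15,0.0007,0,0],[0,0,0,0.15,0.0007,0,0],[0,0,0,0.15,0.0007,0,0]]]' --force 40

```text
clock: 5.3
tcp_pos: [0.4704, 0.2382, 0.0511]
orientation: [0.246, 0.663, 0.246, -0.663]
wrist_force: [-0.5, -0.9, 5.3]
finger_gap: 0.0112
```

Run:
```python
from h import *
s=show()
```

```text
t 5.30 pos [0.4704 0.2382 0.0511] az -139.33 tilt [-1.      0.0008 -0.001 ] q [ 0.3165  0.3599 -0.3879  0.8217 -0.0004 -1.9641] F [-0.5435 -0.8861  5.2983] T [-0.1108  0.1796  0.0857] gap 0.0112
```

Call:
step_arm --moves '[[[0,0,0,-0.03,0,0,0],[0,0,0,-0.08,0,0,0],[0,0,0,-0.13,0,0,0],[0,0,0,-0.15,0,0,0],[0,0,0,-0.15,0,0,0]]]'

```text
clock: 5.8
tcp_pos: [0.4724, 0.2389, 0.2047]
orientation: [0.246, 0.666, 0.246, -0.66]
wrist_force: [-0.7, -0.2, -1.3]
finger_gap: 0.0111
```

Run:
```python
from h import *
s=show();print(rel(s,[.502,.0142,.20],245))
```

```text
t 5.80 pos [0.4724 0.2389 0.2047] az -139.33 tilt [-1.      0.0035 -0.0077] q [ 0.3167  0.2327 -0.1549  1.1748 -0.0003 -1.9639] F [-0.7284 -0.2484 -1.3184] T [ 0.03   -0.0246 -0.0246] gap 0.0111
[-0.4246 -0.0068 -0.005   0.0044  0.1897  0.124 ]
```

Call:
step_arm --moves '[[[-0.21,-0.003,-0.002,0.002,0.095,0.062,0],[-0.425,-0.007,-0.005,0.004,0.19,0.124,0],[-0.425,-0.007,-0.005,0.004,0.19,0.124,0],[-0.425,-0.007,-0.005,0.004,0.19,0.124,0],[-0.425,-0.007,-0.005,0.004,0.19,0.124,0],[-0.425,-0.007,-0.005,0.004,0.19,0.124,0],[-0.425,-0.007,-0.005,0.004,0.19,0.124,0],[-0.425,-0.007,-0.005,0.004,0.19,0.124,0]]]'

```text
clock: 6.6
tcp_pos: [0.5013, 0.0148, 0.1992]
orientation: [-0.38, -0.596, -0.381, 0.597]
wrist_force: [-0.0, -0.5, -2.1]
finger_gap: 0.0109
```

Run:
```python
from h import *
s=show();s,p,d,P,W=wrist('w2');np.savez('w2.npz',p=p,d=d,P=P,W=W)
```

```text
t 6.60 pos [0.5013 0.0148 0.1992] az -114.95 tilt [-1.     -0.0026  0.0006] q [-0.1308  0.1916 -0.2211  1.1607  0.0002 -2.837 ] F [-0.0295 -0.4914 -2.1493] T [-0.005   0.0059 -0.015 ] gap 0.0109
```

View pics/w2.png

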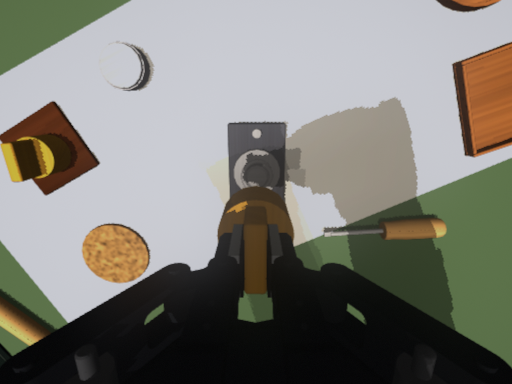

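The wrist view shows the held cap at about (256,215), the gauge behind it at (257,165) with its long side upright in the image, the dark block's cap still in place at (25,160), and the empty cork mat at (116,252).

Run:
```python
import sys;sys.argv=['','w2.npz']
from m import *
def rc(q):return cv2.minAreaRect(q[:,1:].astype(np.float32)*1000)
w,q,m=reg((256,150),50,.013,.024);print('base z',np.median(w[:,2]),len(w))
q=q*1000
print('y range',np.percentile(q[:,1],[0,1,5,95,99,100]))
Q=q[(q[:,1]>36)];print('z range',np.percentile(Q[:,2],[0,1,99,100]))
for lo in range(10,56,6):
    t=q[(q[:,1]>lo)&(q[:,1]<lo+6)]
    if len(t): print(lo,len(t),t[:,2].min(),t[:,2].max(),(t[:,2].min()+t[:,2].max())/2)
w,q,m=reg((256,165),40,.047,.056);q=q*1000;print('stud',len(q),np.median(w[:,2]),q[:,1].min(),q[:,1].max(),q[:,2].min(),q[:,2].max(),q.mean(0))
w,q,m=reg((256,165),40,.026,.031);q=q*1000;print('shoulder',len(q),q[:,1].min(),q[:,1].max(),q[:,2].min(),q[:,2].max())
# cap
w,q,m=reg((256,230),60,.12,.24);q=q*1000
import collections
h,e=np.histogram(q[:,0],bins=40);print([(round(a),b) for a,b in zip(e,h)])
f=np.load('w2.npz');np.save('capq.npy',q)
```

```text
base z 0.020256194809158135 2273
y range [-33.3846 -27.0353 -20.4896  54.8078  56.6875  56.8483]
z range [-32.3158 -31.7603  32.6227  33.0862]
10 73 -31.755423655580678 33.82768088043584 1.0361286124275821
16 122 -31.44375728206958 33.75359937823283 1.1549210480816239
22 209 -31.313672975885805 33.537242892365995 1.1117849582400954
28 286 -31.23373801265423 33.333043071112904 1.0496525292293377
34 288 -32.3157605408098 33.15729406721386 0.42076676320203177
40 310 -32.15661768461178 32.863443757296864 0.3534130363425412
46 278 -31.88509381394359 32.684606956626176 0.3997565713412925
52 285 -31.6749689262333 32.56926470835458 0.4471478910606397
stud 471 0.05046978233464841 -9.542854748224125 16.129058101960094 -14.291554752609422 15.976593800005 [148.9473   3.2482   1.0017]
shoulder 755 -18.453295142495232 42.07743237908746 -25.47301965944046 27.52948152227589
[(-41, np.int64(241)), (-39, np.int64(237)), (-37, np.int64(360)), (-34, np.int64(232)), (-32, np.int64(169)), (-30, np.int64(82)), (-28, np.int64(305)), (-26, np.int64(138)), (-24, np.int64(79)), (-22, np.int64(89)), (-20, np.int64(159)), (-17, np.int64(147)), (-15, np.int64(805)), (-13, np.int64(898)), (-11, np.int64(146)), (-9, np.int64(138)), (-7, np.int64(131)), (-5, np.int64(115)), (-3, np.int64(120)), (0, np.int64(113)), (2, np.int64(97)), (4, np.int64(69)), (6, np.int64(57)), (8, np.int64(31)), (10, np.int64(27)), (12, np.int64(414)), (15, np.int64(840)), (17, np.int64(71)), (19, np.int64(53)), (21, np.int64(63)), (23, np.int64(65)), (25, np.int64(70)), (27, np.int64(61)), (29, np.int64(55)), (32, np.int64(57)), (34, np.int64(55)), (36, np.int64(52)), (38, np.int64(53)), (40, np.int64(48)), (42, np.int64(40))]
```

Run:
```python
from h import *
q=np.load('capq.npy')
t=q[(q[:,0]>-16.5)&(q[:,0]<-10.5)&(abs(q[:,2])<9)];print('bar',len(t),t.min(0),t.max(0),np.median(t[:,0]))
A=np.c_[t[:,1:],np.ones(len(t))];print('tilt',np.linalg.lstsq(A,t[:,0],rcond=None)[0])
t=q[(q[:,0]>11)&(q[:,0]<17.5)];print('skirt',len(t),t.min(0),t.max(0),cv2.minEnclosingCircle(t[:,1:].astype(np.float32)))
A=np.c_[t[:,1:],np.ones(len(t))];print('tilt',np.linalg.lstsq(A,t[:,0],rcond=None)[0])
for lo in range(-4,26,3):
    k=t[(t[:,1]>lo)&(t[:,1]<lo+3)]
    if len(k):print(lo,len(k),k[:,2].min(),k[:,2].max())
# side: skirt cylinder fit with x>17
t=q[(q[:,0]>19)];A=np.c_[2*t[:,1:],np.ones(len(t))];s=np.linalg.lstsq(A,(t[:,1:]**2).sum(1),rcond=None)[0];print('cyl',s[:2],np.sqrt(s[2]+s[0]**2+s[1]**2))
for lo in(19,27,35):
    k=t[(t[:,0]>lo)&(t[:,0]<lo+8)];r=23.;from scipy.optimize import least_squares
    print(lo,least_squares(lambda c:np.hypot(k[:,1]-c[0],k[:,2]-c[1])-r,[0,0],loss='soft_l1').x)
```

```text
bar 1605 [-16.4263 -16.6857  -8.8174] [-10.5052  20.723    8.9605] -13.125922223850159
tilt [  0.0071  -0.0058 -13.1696]
skirt 1304 [ 11.0311  -4.2576 -23.7121] [17.4877 23.5277 21.9748] ((0.6742652654647827, -0.876228392124176), 22.92812728881836)
tilt [ 0.0057 -0.0049 14.7515]
-4 12 -23.712072827343057 21.48121364253599
-1 29 -23.600102642123122 21.97478344070891
2 121 -23.45400888625874 21.230994896756613
5 140 -22.7195065039823 21.27781042593719
8 204 -22.088555072723196 20.40967715820067
11 222 -20.843784106262014 18.760397424990295
14 182 -19.18410706247334 17.24097696173706
17 184 -16.49054513856207 14.348992554234222
20 193 -12.466031719353339 11.302934529679012
23 16 -3.7117313061683124 3.780354323646031
cyl [ 0.1635 -0.9361] 22.781933325175377
19 [-0.0767 -0.9923]
27 [-0.0796 -0.9258]
35 [-0.1046 -0.9036]
```

Run:
```python
from h import *
s=show()
for n in("top","scene"):
    p,d=env.read_camera(n);np.savez(f"{n}1.npz",p=p,d=d)
    cv2.imwrite(f'pics/{n}1.png',p[:,:,::-1])
p=np.load('scene1.npz')['p'];cv2.imwrite('pics/scene1c.png',cv2.resize(p[100:270,190:330,::-1],None,fx=3.5,fy=3.5,interpolation=cv2.INTER_CUBIC))
```

```text
t 6.65 pos [0.5014 0.0152 0.1995] az -114.9 tilt [-1.     -0.0019  0.0005] q [-0.13    0.1913 -0.2207  1.1608  0.0001 -2.837 ] F [-0.0664  0.0701 -1.2528] T [ 0.0042  0.0643 -0.0338] gap 0.0113
```

View pics/scene1c.png

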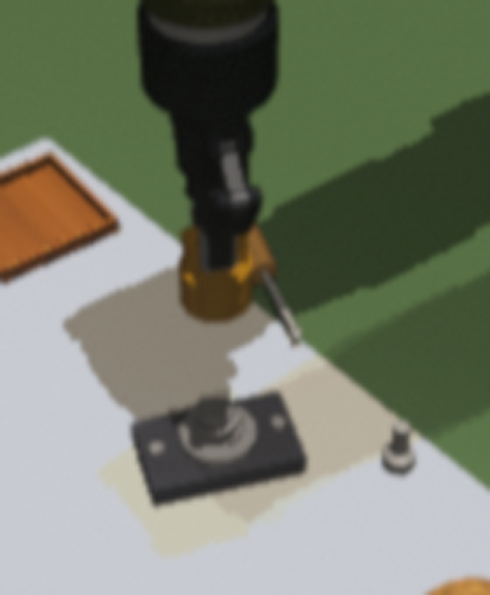

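View pics/top1.png

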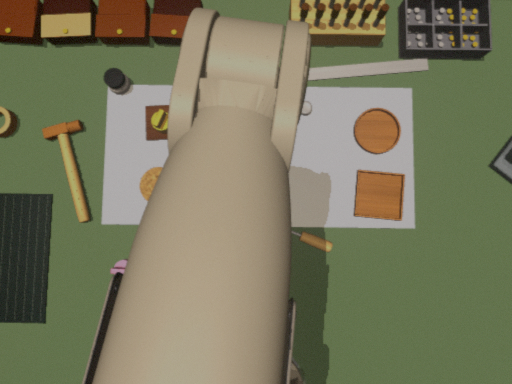

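The top view is blocked by the arm. The scene view shows the cap above the gauge, so I'll fit both from scene depth as a cross-check.

Run:
```python
from h import *
from scipy.optimize import least_squares
f=np.load('scene1.npz');p,d=f['p'],f['d'];v,u=np.mgrid[:384,:512]
W=toW('scene',u.astype(float),v.astype(float),d)*1000;Z=W[...,2]
hsv=cv2.cvtColor(p,cv2.COLOR_RGB2HSV)
s=env.get_state();M=Rt(s)
# cap
m=(d>0)&(abs(u-251)<14)&(v>160)&(v<195)&(Z>152)&(Z<182);w=W[m];print(len(w),w.min(0),w.max(0))
cap=least_squares(lambda c:np.hypot(w[:,0]-c[0],w[:,1]-c[1])-23,[500,15],loss='soft_l1')
print('cap',cap.x,np.median(abs(cap.fun)))
m=(d>0)&(abs(u-253)<30)&(abs(v-227)<25);
b=W[m&(Z>13)&(Z<24)];print('base',cv2.minAreaRect(b[:,:2].astype(np.float32)))
f0=np.load('scene0.npz');d0=f0['d'];W0=toW('scene',u.astype(float),v.astype(float),d0)*1000
m=(d0>0)&(abs(u-253)<32)&(abs(v-227)<28);b=W0[m&(W0[...,2]>16)&(W0[...,2]<24)];print('base0',cv2.minAreaRect(b[:,:2].astype(np.float32)))
b=W0[m&(W0[...,2]>47.5)&(W0[...,2]<56)];print('stud0',len(b),cv2.minEnclosingCircle(b[:,:2].astype(np.float32)))
m=(d0>0)&(abs(u-331)<14)&(abs(v-280)<22)&(W0[...,2]>11)&(W0[...,2]<31);w=W0[m];c0=least_squares(lambda c:np.hypot(w[:,0]-c[0],w[:,1]-c[1])-23,[470,238],loss='soft_l1');print('cap0',len(w),c0.x,np.median(abs(c0.fun)))
```

```text
189 [487.0318   3.256  152.9466] [523.9278  42.2257 181.9828]
cap [499.7296  17.508 ] 0.6543680563257013
base ((500.27581787109375, 16.92786407470703), (69.0907211303711, 111.1204833984375), 66.40220642089844)
base0 ((500.50958251953125, 16.569149017333984), (68.805908203125, 109.9607162475586), 65.49304962158203)
stud0 75 ((501.2713317871094, 16.846786499023438), 16.7482967376709)
cap0 111 [467.7338 240.1789] 0.45385534190882026
```

Run:
```python
from h import *
s=show();print(rel(s,[.5022,.0137,.105],245))
```

```text
t 6.75 pos [0.5017 0.0154 0.2   ] az -114.85 tilt [-1.     -0.0009  0.0004] q [-0.1293  0.1909 -0.22    1.1609 -0.0001 -2.8372] F [ 0.5742 -1.1848 -0.7662] T [-0.0241 -0.0062 -0.0289] gap 0.0114
[0.0026 0.0004 0.0009 0.095  0.0012 0.0013]
```

Call:
step_arm --moves '[[[0.0026,0,0,0.04,0.001,0.001,0],[0.0026,0,0,0.07,0.0012,0.0013,0],[0.0026,0,0,0.09,0.0012,0.0013,0],[0.0026,0,0,0.095,0.0012,0.0013,0],[0.0026,0,0,0.095,0.0012,0.0013,0],[0.0026,0,0,0.095,0.0012,0.0013,0],[0.0026,0,0,0.095,0.0012,0.0013,0]]]'

```text
clock: 7.45
tcp_pos: [0.5034, 0.0138, 0.1064]
orientation: [0.38, 0.597, 0.38, -0.596]
wrist_force: [0.3, -0.3, -0.7]
finger_gap: 0.011
```

Run:
```python
from h import *
s=show();print(rel(s,[.5022,.0137,.088],245))
```

```text
t 7.45 pos [0.5034 0.0138 0.1064] az -114.97 tilt [-1.      0.0017 -0.0005] q [-0.1321  0.2608 -0.3739  0.9344 -0.0001 -2.8378] F [ 0.2608 -0.3374 -0.7225] T [-0.0597 -0.0471  0.0237] gap 0.011
[ 0.0005 -0.0005 -0.0017  0.0184 -0.001   0.0006]
```

Call:
step_arm --moves '[[[0,0,-0.002,0.003,-0.001,0.0006,0],[0,0,-0.002,0.006,-0.001,0.0006,0],[0,0,-0.002,0.01,-0.001,0.0006,0],[0,0,-0.002,0.014,-0.001,0.0006,0],[0,0,-0.002,0.017,-0.001,0.0006,0],[0,0,-0.002,0.017,-0.001,0.0006,0]]]'

```text
clock: 8.05
tcp_pos: [0.5017, 0.0137, 0.0887]
orientation: [-0.38, -0.596, -0.381, 0.597]
wrist_force: [-0.1, -0.5, -1.3]
finger_gap: 0.0109
```

Run:
```python
from h import *
s=show();print(rel(s,[.5022,.0137,.082],245))
```

```text
t 8.05 pos [0.5017 0.0137 0.0887] az -114.98 tilt [-1.     -0.0016 -0.0001] q [-0.1331  0.2778 -0.3997  0.8947  0.0006 -2.8388] F [-0.0677 -0.4643 -1.3407] T [-0.0155  0.0315  0.0365] gap 0.0109
[ 0.0004 -0.0001  0.0016  0.0067  0.0004 -0.0002]
```

The rim is over the stud with no contact force, so I'll lower it until it rests.

Call:
step_arm --moves '[[[0,0,0,0.002,0.0003,0,0],[0,0,0,0.004,0.0003,0,0],[0,0,0,0.006,0.0003,0,0],[0,0,0,0.007,0.0003,0,0],[0,0,0,0.007,0.0003,0,0],[0,0,0,0.007,0.0003,0,0]]]'

```text
clock: 8.65
tcp_pos: [0.502, 0.0136, 0.0818]
orientation: [-0.38, -0.596, -0.381, 0.597]
wrist_force: [0.1, 0.3, -0.7]
finger_gap: 0.0113
```

Run:
```python
from h import *
s=show()
```

```text
t 8.65 pos [0.502  0.0136 0.0818] az -114.97 tilt [-1.     -0.0016 -0.0001] q [-0.1332  0.2855 -0.4086  0.8782  0.0005 -2.8389] F [ 0.1287  0.3368 -0.7414] T [ 0.0217  0.0913 -0.0072] gap 0.0113
```

Call:
step_arm --moves '[[[0,0,0,0.0005,0,0,0],[0,0,0,0.001,0,0,0],[0,0,0,0.001,0,0,0]]]'

```text
clock: 8.95
tcp_pos: [0.5021, 0.0136, 0.0812]
orientation: [-0.38, -0.596, -0.38, 0.596]
wrist_force: [-1.1, -0.4, 3.7]
finger_gap: 0.0109
```

Run:
```python
from h import *
s=show()
```

```text
t 8.95 pos [0.5021 0.0136 0.0812] az -114.97 tilt [-1.     -0.0011 -0.0002] q [-0.1332  0.2859 -0.4095  0.8763  0.0005 -2.8389] F [-1.1268 -0.4252  3.6995] T [ 0.038   0.3357 -0.0201] gap 0.0109
```

Contact is at about 4 N, so the cap is resting on the thread starts. Now I'll turn it gently along the pitch.

Call:
step_arm --moves '[[[0.1,0,0,0.0003,0,0,0],[0.2,0,0,0.0007,0,0,0],[0.3,0,0,0.0012,0,0,0],[0.4,0,0,0.0016,0,0,0],[0.5,0,0,0.0021,0,0,0],[0.6,0,0,0.0025,0,0,0],[0.6,0,0,0.0025,0,0,0]]]'

```text
clock: 9.65
tcp_pos: [0.5025, 0.0134, 0.0789]
orientation: [-0.187, -0.682, -0.187, 0.682]
wrist_force: [0.3, -0.0, 1.2]
finger_gap: 0.0112
```

Run:
```python
from h import *
s=show()
```

```text
t 9.65 pos [0.5025 0.0134 0.0789] az -149.37 tilt [-1.     -0.0001 -0.    ] q [-0.1333  0.2885 -0.4126  0.8697  0.0001 -2.2387] F [ 0.331  -0.0209  1.1727] T [-0.1867 -0.0539  0.0135] gap 0.0112
```

Call:
step_arm --moves '[[[0.08,0,0,0.0005,0,0,0],[0.16,0,0,0.0009,0,0,0],[0.25,0,0,0.0013,0,0,0],[0.25,0,0,0.0013,0,0,0]]]'

```text
clock: 10.05
tcp_pos: [0.5027, 0.0131, 0.0778]
orientation: [0.101, 0.7, 0.101, -0.7]
wrist_force: [0.8, -1.2, 3.1]
finger_gap: 0.0109
```

Run:
```python
from h import *
s=show()
```

```text
t 10.05 pos [0.5027 0.0131 0.0778] az -163.59 tilt [-1.      0.0006 -0.0001] q [-0.1334  0.2898 -0.4141  0.8666 -0.0005 -1.9905] F [ 0.7642 -1.198   3.1437] T [-0.3442  0.0558 -0.0209] gap 0.0109
```

Call:
step_arm --moves '[[[0.05,0,0,0.0002,0,0,0],[0.1,0,0,0.0005,0,0,0],[0.15,0,0,0.0007,0,0,0],[0.15,0,0,0.0007,0,0,0]]]'

```text
clock: 10.45
tcp_pos: [0.5029, 0.013, 0.0772]
orientation: [0.05, 0.706, 0.049, -0.705]
wrist_force: [0.1, -1.1, 1.6]
finger_gap: 0.0111
```

Run:
```python
from h import *
s=show()
```

```text
t 10.45 pos [0.5029 0.013  0.0772] az -172.01 tilt [-1.      0.0009 -0.0005] q [-0.1335  0.2904 -0.4148  0.8648 -0.0007 -1.8437] F [ 0.056  -1.0778  1.6005] T [-0.2213  0.007   0.0494] gap 0.0111
```

Call:
step_arm --moves '[[[0.05,0,0,0.0002,0,0,0],[0.1,0,0,0.0005,0,0,0],[0.15,0,0,0.0007,0,0,0],[0.15,0,0,0.0007,0,0,0]]]'

```text
clock: 10.85
tcp_pos: [0.5029, 0.0129, 0.0765]
orientation: [-0.002, 0.707, -0.003, -0.707]
wrist_force: [-1.1, -0.8, 3.0]
finger_gap: 0.011
```

Run:
```python
from h import *
s=show()
```

```text
t 10.85 pos [0.5029 0.0129 0.0765] az 179.56 tilt [-1.      0.0011 -0.0006] q [-0.1335  0.2911 -0.4157  0.8632 -0.001  -1.6967] F [-1.0905 -0.8175  2.9652] T [-0.1902  0.0701  0.0134] gap 0.011
```

Call:
step_arm --moves '[[[0.05,0,0,0.0002,0,0,0],[0.1,0,0,0.0005,0,0,0],[0.15,0,0,0.0007,0,0,0],[0.15,0,0,0.0007,0,0,0]]]'

```text
clock: 11.25
tcp_pos: [0.5027, 0.0128, 0.0758]
orientation: [-0.054, 0.705, -0.055, -0.705]
wrist_force: [-0.6, -0.7, 1.8]
finger_gap: 0.0113
```

Run:
```python
from h import *
s=show()
```

```text
t 11.25 pos [0.5027 0.0128 0.0758] az 171.13 tilt [-1.      0.0011 -0.0006] q [-0.1336  0.2919 -0.4167  0.8617 -0.0011 -1.5496] F [-0.5973 -0.7202  1.7655] T [-0.1549  0.1293 -0.0176] gap 0.0113
```

Call:
step_arm --moves '[[[0.05,0,0,0.0002,0,0,0],[0.1,0,0,0.0005,0,0,0],[0.15,0,0,0.0007,0,0,0],[0.2,0,0,0.0009,0,0,0],[0.2,0,0,0.0009,0,0,0]]]'

```text
clock: 11.75
tcp_pos: [0.5022, 0.0131, 0.0745]
orientation: [0.124, -0.696, 0.124, 0.696]
wrist_force: [0.2, -0.3, -1.3]
finger_gap: 0.0111
```

Run:
```python
from h import *
s=show()
```

```text
t 11.75 pos [0.5022 0.0131 0.0745] az 159.84 tilt [-1.      0.0008  0.0004] q [-0.1335  0.2933 -0.4186  0.8595 -0.0007 -1.3524] F [ 0.1632 -0.3146 -1.3007] T [-0.0196  0.027  -0.0566] gap 0.0111
```

Call:
step_arm --moves '[[[0.05,0,0,0.0002,0,0,0],[0.1,0,0,0.0005,0,0,0],[0.15,0,0,0.0007,0,0,0],[0.2,0,0,0.0009,0,0,0],[0.2,0,0,0.0009,0,0,0]]]'

```text
clock: 12.25
tcp_pos: [0.5019, 0.0132, 0.0732]
orientation: [0.191, -0.68, 0.192, 0.681]
wrist_force: [0.1, -0.3, -0.6]
finger_gap: 0.0113
```

Run:
```python
from h import *
s=show()
```

```text
t 12.25 pos [0.5019 0.0132 0.0732] az 148.55 tilt [-1.      0.0009  0.0012] q [-0.1334  0.2947 -0.4202  0.8573 -0.0004 -1.1553] F [ 0.1168 -0.2841 -0.5908] T [ 0.0229 -0.0117  0.0106] gap 0.0113
```

Call:
step_arm --moves '[[[0.05,0,0,0.0,0,0,0],[0.1,0,0,0.0,0,0,0],[0.15,0,0,0.0001,0,0,0],[0.15,0,0,0.0002,0,0,0]]]'

```text
clock: 12.65
tcp_pos: [0.502, 0.0132, 0.0731]
orientation: [0.241, -0.664, 0.241, 0.665]
wrist_force: [-0.4, -0.9, 2.1]
finger_gap: 0.0113
```

Run:
```python
from h import *
s=show()
```

```text
t 12.65 pos [0.502  0.0132 0.0731] az 140.11 tilt [-1.      0.001   0.0008] q [-0.1334  0.2948 -0.4203  0.8569 -0.0004 -1.008 ] F [-0.3537 -0.8659  2.0526] T [-0.0724  0.0122  0.0055] gap 0.0113
```

Call:
step_arm --moves '[[[0.05,0,0,0.0001,0,0,0],[0.1,0,0,0.0002,0,0,0],[0.1,0,0,0.0002,0,0,0]]]'

```text
clock: 12.95
tcp_pos: [0.5021, 0.013, 0.0731]
orientation: [0.273, -0.652, 0.274, 0.652]
wrist_force: [0.1, -1.1, 1.4]
finger_gap: 0.0111
```

Run:
```python
from h import *
s=show()
```

```text
t 12.95 pos [0.5021 0.013  0.0731] az 134.53 tilt [-1.      0.0012  0.0001] q [-0.1335  0.2948 -0.4203  0.8565 -0.0009 -0.9108] F [ 0.1377 -1.0599  1.4483] T [-0.2372  0.0159 -0.0417] gap 0.0111
```

Call:
step_arm --moves '[[[0.05,0,0,0,0,0,0],[0.1,0,0,0,0,0,0],[0.1,0,0,0,0,0,0]]]'

```text
clock: 13.25
tcp_pos: [0.5021, 0.0129, 0.0731]
orientation: [0.304, -0.638, 0.305, 0.638]
wrist_force: [0.3, 0.1, 1.1]
finger_gap: 0.0117
```

Run:
```python
from h import *
s=show()
```

```text
t 13.25 pos [0.5021 0.0129 0.0731] az 128.96 tilt [-1.      0.0014 -0.0001] q [-0.1336  0.2948 -0.4203  0.8565 -0.0011 -0.8135] F [0.2519 0.1172 1.0526] T [-0.1493  0.057   0.0161] gap 0.0117
```

Call:
step_arm --moves '[[[0.04,0,0,0,0,0,0],[0.08,0,0,0,0,0,0],[0.08,0,0,0,0,0,0]]]'

```text
clock: 13.55
tcp_pos: [0.5021, 0.0129, 0.0731]
orientation: [0.329, -0.626, 0.33, 0.626]
wrist_force: [-0.6, -0.8, 0.8]
finger_gap: 0.0113
```

Run:
```python
from h import *
s=show()
```

```text
t 13.55 pos [0.5021 0.0129 0.0731] az 124.53 tilt [-1.      0.0014 -0.0002] q [-0.1336  0.2948 -0.4204  0.8566 -0.0011 -0.7362] F [-0.6015 -0.8052  0.7889] T [-0.0742  0.0369 -0.0326] gap 0.0113
```

Call:
step_arm --moves '[[[0.04,0,0,0,0,0,0],[0.08,0,0,0,0,0,0],[0.08,0,0,0,0,0,0]]]'

```text
clock: 13.85
tcp_pos: [0.5021, 0.0129, 0.0731]
orientation: [0.353, -0.612, 0.354, 0.613]
wrist_force: [-0.5, 0.5, 1.0]
finger_gap: 0.0111
```

Run:
```python
from h import *
s=show()
```

```text
t 13.85 pos [0.5021 0.0129 0.0731] az 120.09 tilt [-1.      0.0014 -0.0003] q [-0.1336  0.2948 -0.4203  0.8566 -0.0011 -0.6588] F [-0.5248  0.465   0.9851] T [-0.0869  0.0321 -0.0077] gap 0.0111
```

Call:
step_arm --moves '[[[0.04,0,0,0,0,0,0],[0.08,0,0,0,0,0,0],[0.08,0,0,0,0,0,0]]]'

```text
clock: 14.15
tcp_pos: [0.502, 0.0129, 0.0731]
orientation: [0.376, -0.598, 0.377, 0.599]
wrist_force: [-0.5, -0.2, 1.1]
finger_gap: 0.0112
```

Run:
```python
from h import *
s=show()
```

```text
t 14.15 pos [0.502  0.0129 0.0731] az 115.64 tilt [-1.      0.0016 -0.0004] q [-0.1336  0.2947 -0.4204  0.8567 -0.0012 -0.5811] F [-0.4608 -0.1773  1.092 ] T [-0.1119  0.0697 -0.0252] gap 0.0112
```

Call:
step_arm --moves '[[[0.04,0,0,0,0,0,0],[0.08,0,0,0,0,0,0],[0.08,0,0,0,0,0,0]]]'

```text
clock: 14.45
tcp_pos: [0.5019, 0.0129, 0.0731]
orientation: [0.399, -0.583, 0.4, 0.584]
wrist_force: [0.0, 0.6, 1.0]
finger_gap: 0.0116
```

Run:
```python
from h import *
s=show()
```

```text
t 14.45 pos [0.5019 0.0129 0.0731] az 111.19 tilt [-1.      0.0017 -0.0005] q [-0.1336  0.2947 -0.4205  0.8569 -0.0013 -0.5034] F [0.0306 0.6134 1.0092] T [-0.0859  0.09   -0.0364] gap 0.0116
```

Call:
step_arm --moves '[[[0.04,0,0,0,0,0,0],[0.08,0,0,0,0,0,0],[0.08,0,0,0,0,0,0]]]'

```text
clock: 14.75
tcp_pos: [0.5018, 0.0129, 0.0731]
orientation: [0.421, -0.567, 0.423, 0.568]
wrist_force: [-0.5, -0.4, 0.7]
finger_gap: 0.0113
```

Run:
```python
from h import *
s=show();s,p,d,P,W=wrist('w3');np.savez('w3.npz',p=p,d=d,P=P,W=W)
p,d=env.read_camera('scene');np.savez('scene3.npz',p=p,d=d);cv2.imwrite('pics/scene3c.png',cv2.resize(p[130:270,190:330,::-1],None,fx=4,fy=4,interpolation=cv2.INTER_CUBIC))
```

```text
t 14.75 pos [0.5018 0.0129 0.0731] az 106.74 tilt [-1.      0.0017 -0.0006] q [-0.1336  0.2947 -0.4205  0.8569 -0.0013 -0.4257] F [-0.507  -0.3586  0.6561] T [-0.0894  0.0654 -0.0597] gap 0.0113
```

View pics/scene3c.png

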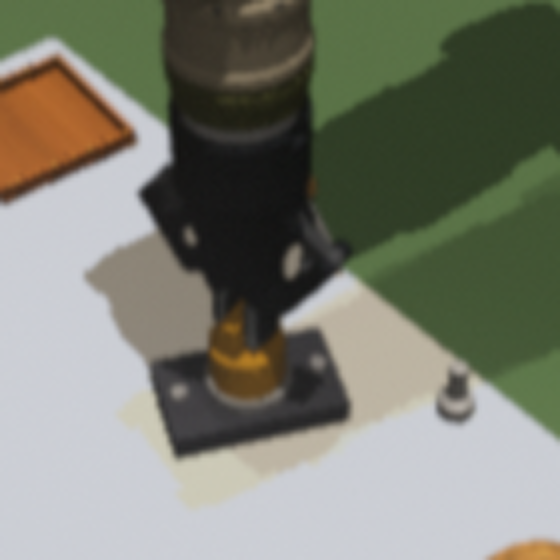

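View pics/w3.png

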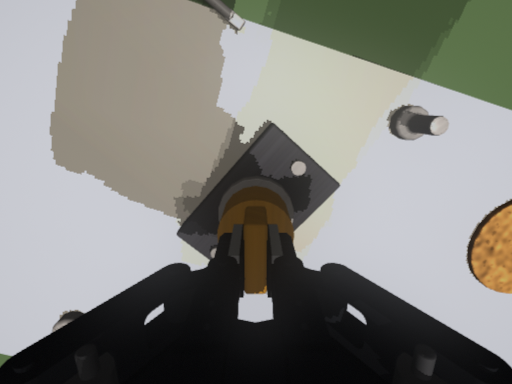

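Run:
```python
import sys;sys.argv=['','w3.npz']
from m import *
w,q,m=reg((256,215),45,.052,.066);z=w[:,2]*1000
h,e=np.histogram(z,bins=28,range=(52,66));print([(x,int(c)) for x,c in zip(e,h)])
w,q,m=reg((256,215),60,.02,.035);z=w[:,2]*1000;h,e=np.histogram(z,bins=15,range=(20,35));print([(x,int(c)) for x,c in zip(e,h)])
w,q,m=reg((256,215),60,.06,.1);z=q[:,0]*1000;h,e=np.histogram(z,bins=30,range=(-22,8));print([(x,int(c)) for x,c in zip(e,h)])
w,q,m=reg((256,200),60,.028,.055);q=q*1000;from scipy.optimize import least_squares
k=q[(q[:,0]>22)&(q[:,0]<40)&(np.hypot(q[:,1],q[:,2])<26)];print(len(k),least_squares(lambda c:np.hypot(k[:,1]-c[0],k[:,2]-c[1])-23,[0,0],loss='soft_l1').x)
```

```text
[(np.float64(52.0), 11), (np.float64(52.5), 4), (np.float64(53.0), 16), (np.float64(53.5), 11), (np.float64(54.0), 18), (np.float64(54.5), 13), (np.float64(55.0), 15), (np.float64(55.5), 14), (np.float64(56.0), 21), (np.float64(56.5), 34), (np.float64(57.0), 93), (np.float64(57.5), 277), (np.float64(58.0), 383), (np.float64(58.5), 307), (np.float64(59.0), 120), (np.float64(59.5), 33), (np.float64(60.0), 7), (np.float64(60.5), 10), (np.float64(61.0), 3), (np.float64(61.5), 8), (np.float64(62.0), 5), (np.float64(62.5), 6), (np.float64(63.0), 7), (np.float64(63.5), 4), (np.float64(64.0), 8), (np.float64(64.5), 9), (np.float64(65.0), 12), (np.float64(65.5), 16)]
[(np.float64(20.0), 2220), (np.float64(21.0), 466), (np.float64(22.0), 44), (np.float64(23.0), 95), (np.float64(24.0), 126), (np.float64(25.0), 43), (np.float64(26.0), 36), (np.float64(27.0), 279), (np.float64(28.0), 403), (np.float64(29.0), 101), (np.float64(30.0), 31), (np.float64(31.0), 21), (np.float64(32.0), 21), (np.float64(33.0), 29), (np.float64(34.0), 24)]
[(np.float64(-22.0), 34), (np.float64(-21.0), 31), (np.float64(-20.0), 58), (np.float64(-19.0), 68), (np.float64(-18.0), 63), (np.float64(-17.0), 65), (np.float64(-16.0), 76), (np.float64(-15.0), 136), (np.float64(-14.0), 618), (np.float64(-13.0), 499), (np.float64(-12.0), 124), (np.float64(-11.0), 65), (np.float64(-10.0), 70), (np.float64(-9.0), 71), (np.float64(-8.0), 58), (np.float64(-7.0), 56), (np.float64(-6.0), 67), (np.float64(-5.0), 59), (np.float64(-4.0), 55), (np.float64(-3.0), 65), (np.float64(-2.0), 48), (np.float64(-1.0), 49), (np.float64(0.0), 61), (np.float64(1.0), 51), (np.float64(2.0), 48), (np.float64(3.0), 45), (np.float64(4.0), 30), (np.float64(5.0), 35), (np.float64(6.0), 21), (np.float64(7.0), 27)]
493 [-2.4583  0.869 ]
```

Call:
step_arm --moves '[[[0.04,0,0,0,0,0,0],[0.08,0,0,0,0,0,0],[0.08,0,0,0,0,0,0]]]'

```text
clock: 15.15
tcp_pos: [0.5019, 0.0128, 0.0731]
orientation: [0.443, -0.55, 0.445, 0.551]
wrist_force: [0.3, -0.3, 0.2]
finger_gap: 0.0113
```

Run:
```python
from h import *
s=show()
```

```text
t 15.15 pos [0.5019 0.0128 0.0731] az 102.23 tilt [-1.      0.0017 -0.001 ] q [-0.1337  0.2948 -0.4205  0.8567 -0.0015 -0.3472] F [ 0.3199 -0.3157  0.1908] T [-0.2467 -0.0389 -0.048 ] gap 0.0113
```

The skirt top is at 58.3 mm, so the rim is about 28.3 mm high, on the shoulder (28 mm). I'll check for the stop gently.

Call:
step_arm --moves '[[[0.04,0,0,0,0,0,0],[0.08,0,0,0,0,0,0],[0.08,0,0,0,0,0,0]]]'

```text
clock: 15.45
tcp_pos: [0.502, 0.0124, 0.073]
orientation: [-0.464, 0.533, -0.466, -0.532]
wrist_force: [-0.3, -2.9, -0.1]
finger_gap: 0.0113
```

Run:
```python
from h import *
s=show()
```

```text
t 15.45 pos [0.502  0.0124 0.073 ] az 97.74 tilt [-1.      0.0015 -0.002 ] q [-0.1339  0.2948 -0.4204  0.8565 -0.0023 -0.269 ] F [-0.273  -2.9332 -0.0681] T [-0.5445 -0.0339  0.0888] gap 0.0113
```

Call:
step_arm --moves '[[[0.03,0,0,0,0,0,0],[0.06,0,0,0,0,0,0],[0.06,0,0,0,0,0,0]]]'

```text
clock: 15.75
tcp_pos: [0.502, 0.0121, 0.073]
orientation: [-0.48, 0.519, -0.482, -0.518]
wrist_force: [-0.1, -2.5, 1.0]
finger_gap: 0.0112
```

Run:
```python
from h import *
s=show()
```

```text
t 15.75 pos [0.502  0.0121 0.073 ] az 94.27 tilt [-1.      0.0015 -0.0027] q [-0.1341  0.2949 -0.4205  0.8564 -0.003  -0.2087] F [-0.1161 -2.514   1.0303] T [-0.6775 -0.0158  0.2262] gap 0.0112
```

The torque has risen to 0.23 N m at about 2.63 rad with the rim on the shoulder (28 mm), so this is the full cap and I stop here. Now I unscrew it.

Call:
step_arm --moves '[[[-0.12,0,0,0,0,0.0005,0],[-0.24,0,0,0,0,0.001,0],[-0.36,0,0,0,0,0.001,0],[-0.48,0,0,0,0,0.001,0],[-0.6,0,0,-0.0003,0,0.001,0],[-0.72,0,0,-0.0008,0,0.001,0],[-0.84,0,0,-0.0014,0,0.001,0],[-0.96,0,0,-0.0019,0,0.001,0],[-1.08,0,0,-0.0025,0,0.001,0],[-1.2,0,0,-0.003,0,0.001,0],[-1.2,0,0,-0.003,0,0.001,0]]]'

```text
clock: 16.85
tcp_pos: [0.5016, 0.0136, 0.0757]
orientation: [0.103, -0.699, 0.105, 0.7]
wrist_force: [-0.2, 0.5, -1.7]
finger_gap: 0.011
```

Run:
```python
from h import *
s=show()
```

```text
t 16.85 pos [0.5016 0.0136 0.0757] az 163.06 tilt [-1.      0.0022  0.0015] q [-0.1318  0.2918 -0.4171  0.8638 -0.0019 -1.4069] F [-0.2394  0.4672 -1.7367] T [-0.0121  0.0179  0.0619] gap 0.011
```

Forces are low. Remaining turn back is 82°, or 1.43 rad, with a rise of about 6.4 mm.

Call:
step_arm --moves '[[[-0.13,0,0,-0.0006,0,0,0],[-0.26,0,0,-0.0012,0,0,0],[-0.39,0,0,-0.0018,0,0,0],[-0.52,0,0,-0.0024,0,0,0],[-0.65,0,0,-0.003,0,0,0],[-0.78,0,0,-0.0036,0,0,0],[-0.91,0,0,-0.0042,0,0,0],[-1.04,0,0,-0.0048,0,0,0],[-1.17,0,0,-0.0053,0,0,0],[-1.3,0,0,-0.0059,0,0,0],[-1.43,0,0,-0.0064,0,0,0],[-1.43,0,0,-0.0064,0,0,0]]]'

```text
clock: 18.05
tcp_pos: [0.5015, 0.014, 0.082]
orientation: [-0.379, -0.596, -0.379, 0.598]
wrist_force: [0.8, -0.6, -0.7]
finger_gap: 0.0112
```

Run:
```python
from h import *
s=show();print(rel(s,[.502,.0137,.09],245))
```

```text
t 18.05 pos [0.5015 0.014  0.082 ] az -115.13 tilt [-1.     -0.0016  0.0018] q [-0.1316  0.285  -0.4086  0.8792 -0.0012 -2.8346] F [ 0.7715 -0.6092 -0.6938] T [-0.0438 -0.0306 -0.0014] gap 0.0112
[-0.0023  0.0018  0.0016 -0.008   0.0006  0.    ]
```

Lift slowly and check the force.

Call:
step_arm --moves '[[[-0.002,0,0,-0.003,0.0003,0,0],[-0.002,0,0,-0.006,0.0003,0,0],[-0.002,0,0,-0.008,0.0003,0,0],[-0.002,0,0,-0.008,0.0003,0,0]]]'

```text
clock: 18.45
tcp_pos: [0.5022, 0.0138, 0.0905]
orientation: [-0.38, -0.596, -0.379, 0.597]
wrist_force: [0.3, 0.2, -1.3]
finger_gap: 0.0109
```

Run:
```python
from h import *
s=show()
```

```text
t 18.45 pos [0.5022 0.0138 0.0905] az -115.08 tilt [-1.     -0.0008  0.0014] q [-0.1317  0.2767 -0.3963  0.899  -0.0011 -2.8357] F [ 0.2518  0.2176 -1.301 ] T [-0.0021 -0.0025 -0.0566] gap 0.0109
```

Call:
step_arm --moves '[[[0,0,0,-0.01,0,0,0],[0,0,0,-0.03,0,0,0],[0,0,0,-0.06,0,0,0],[0,0,0,-0.09,0,0,0],[0,0,0,-0.11,0,0,0],[0,0,0,-0.11,0,0,0]]]'

```text
clock: 19.05
tcp_pos: [0.5044, 0.0137, 0.2043]
orientation: [0.381, 0.598, 0.378, -0.595]
wrist_force: [1.1, 0.8, -2.0]
finger_gap: 0.0115
```

Run:
```python
from h import *
s=show();s,p,d,P,W=wrist('w4')
for az in(245,200,180):print(rel(s,[.6113,-.2797,.20],az))
```

```text
t 19.05 pos [0.5044 0.0137 0.2043] az -115.1 tilt [-1.      0.0055 -0.0006] q [-0.1315  0.1885 -0.2123  1.1646 -0.0011 -2.835 ] F [ 1.0582  0.8092 -1.9525] T [ 0.0097 -0.0132 -0.0469] gap 0.0115
[-0.0017 -0.0006 -0.0055  0.0053  0.2213  0.2203]
[ 0.7837 -0.0027 -0.005   0.0053  0.2213  0.2203]
[ 1.1327 -0.0037 -0.0046  0.0053  0.2213  0.2203]
```

View pics/w4.png

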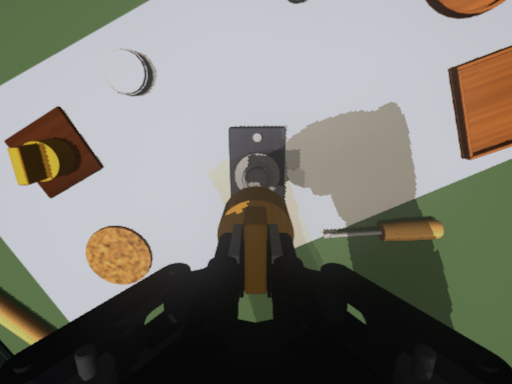

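The wrist view shows the cap held at (256,215), off the gauge at (257,160). I move it to the round dish.

Call:
step_arm --moves '[[[0.15,0,0,0.005,0.02,0.02,0],[0.3,0,0,0.005,0.05,0.05,0],[0.45,0,0,0.005,0.08,0.08,0],[0.6,0,-0.003,0.005,0.11,0.11,0],[0.75,-0.001,-0.004,0.005,0.14,0.14,0],[0.9,-0.002,-0.004,0.005,0.17,0.17,0],[1.05,-0.003,-0.004,0.005,0.2,0.2,0],[1.13,-0.004,-0.004,0.005,0.221,0.22,0],[1.13,-0.004,-0.004,0.005,0.221,0.22,0],[1.13,-0.004,-0.004,0.005,0.221,0.22,0]]]'

```text
clock: 20.1
tcp_pos: [0.6093, -0.2793, 0.1956]
orientation: [-0.0, -0.705, -0.001, 0.709]
wrist_force: [-0.2, 0.2, -0.5]
finger_gap: 0.0114
```

Run:
```python
from h import *
s=show();s,p,d,P,W=wrist('w5')
print(rel(s,[.6113,-.2797,.06],180))
```

```text
t 20.10 pos [ 0.6093 -0.2793  0.1956] az -179.87 tilt [-1.     -0.002   0.0059] q [-0.5488  0.5228  0.249   1.3031 -0.0014 -2.1218] F [-0.2119  0.2051 -0.5404] T [ 0.0849 -0.0404  0.0083] gap 0.0114
[ 0.0022  0.0059  0.002   0.1356  0.0007 -0.0028]
```

View pics/w5.png

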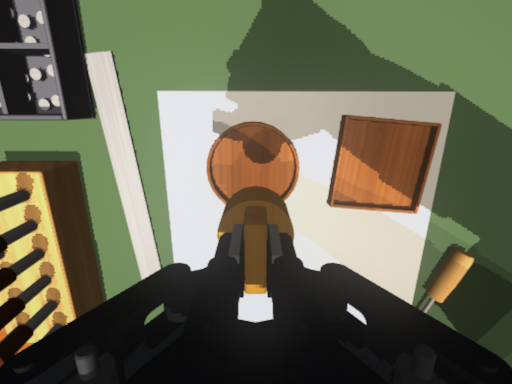

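The dish is centred below the held cap at (253,165), with the square tray to the right at (385,165). I lower it.

Call:
step_arm --moves '[[[0.002,0.006,0.002,0.04,0,-0.002,0],[0.002,0.006,0.002,0.08,0.0007,-0.002,0],[0.002,0.006,0.002,0.11,0.0007,-0.002,0],[0.002,0.006,0.002,0.13,0.0007,-0.002,0],[0.002,0.006,0.002,0.135,0.0007,-0.002,0],[0.002,0.006,0.002,0.135,0.0007,-0.002,0],[0.002,0.006,0.002,0.135,0.0007,-0.002,0]]]'

```text
clock: 20.85
tcp_pos: [0.6114, -0.2787, 0.0628]
orientation: [0.001, 0.708, 0.0, -0.706]
wrist_force: [0.4, -0.0, -1.0]
finger_gap: 0.0109
```

Run:
```python
from h import *
s=show();print(rel(s,[.6113,-.2797,.0493],180))
```

```text
t 20.85 pos [ 0.6114 -0.2787  0.0628] az -179.87 tilt [-1.      0.0013 -0.0022] q [-0.547   0.5928  0.0318  1.0072  0.0001 -2.1201] F [ 0.3931 -0.0218 -0.9727] T [-0.0401 -0.0505 -0.0001] gap 0.0109
[ 0.0023 -0.0022 -0.0013  0.0135  0.001   0.0001]
```

Call:
step_arm --moves '[[[0.002,-0.002,-0.001,0.004,0.001,0,0],[0.002,-0.002,-0.001,0.008,0.001,0,0],[0.002,-0.002,-0.001,0.011,0.001,0,0],[0.002,-0.002,-0.001,0.013,0.001,0,0],[0.002,-0.002,-0.001,0.0137,0.001,0,0],[0.002,-0.002,-0.001,0.0137,0.001,0,0]]]'

```text
clock: 21.45
tcp_pos: [0.6113, -0.2797, 0.0491]
orientation: [0.0, 0.707, -0.0, -0.707]
wrist_force: [-0.1, 0.2, 1.0]
finger_gap: 0.0114
```

Run:
```python
from h import *
s=show()
```

```text
t 21.45 pos [ 0.6113 -0.2797  0.0491] az -179.99 tilt [-1.      0.0002 -0.0001] q [-0.5484  0.6065  0.0199  0.984  -0.0002 -2.1193] F [-0.1499  0.2014  0.9865] T [0.0768 0.1753 0.0017] gap 0.0114
```

Call:
step_arm --moves '[[[0,0,0,0,0,0,0.3],[0,0,0,0,0,0,0.7],[0,0,0,0,0,0,0.7],[0,0,0,0,0,0,0.7],[0,0,0,-0.02,0,0,0.7],[0,0,0,-0.06,0,0,0.7],[0,0,0,-0.11,0,0,0.7],[0,0,0,-0.15,0,0,0.7],[0,0,0,-0.15,0,0,0.7]]]'

```text
clock: 22.35
tcp_pos: [0.6143, -0.2814, 0.207]
orientation: [0.002, 0.711, -0.002, -0.703]
wrist_force: [0.5, -1.7, 0.1]
finger_gap: 0.0597
```

Run:
```python
from h import *
s=show();s,p,d,P,W=wrist('w6')
v,u=np.mgrid[:384,:512]
m=(d>0)&(abs(W[...,0]-.611)<.06)&(abs(W[...,1]+.28)<.06)
w=W[m&(W[...,2]>.056)&(W[...,2]<.09)];print('bar',len(w),np.median(w[:,2]),w.mean(0),cv2.minAreaRect(w[:,:2].astype(np.float32)*1000))
w=W[m&(W[...,2]>.028)&(W[...,2]<.042)];print('skirt',len(w),np.median(w[:,2]),w.mean(0))
p,d=env.read_camera('scene');cv2.imwrite('pics/scene6.png',p[:,:,::-1])
```

```text
t 22.35 pos [ 0.6143 -0.2814  0.207 ] az -179.98 tilt [-0.9999  0.0067 -0.0107] q [-0.5482  0.5142  0.263   1.3069 -0.0002 -2.1193] F [ 0.4978 -1.7143  0.0918] T [ 0.0004 -0.0153  0.0229] gap 0.0597
bar 404 0.062043630985657225 [ 0.6119 -0.2795  0.0619] ((611.830810546875, -278.8170471191406), (10.8402099609375, 39.19144821166992), 0.10523145645856857)
skirt 838 0.034271791139431185 [ 0.612  -0.2802  0.0343]
```

View pics/scene6.png

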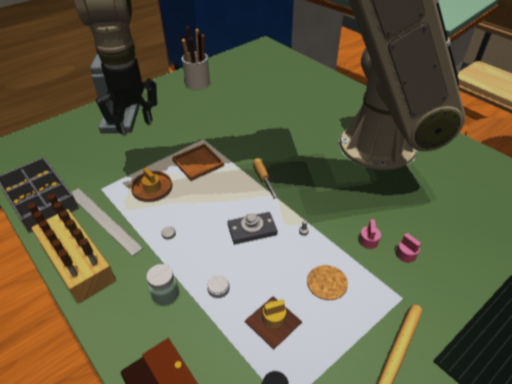

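View pics/w6.png

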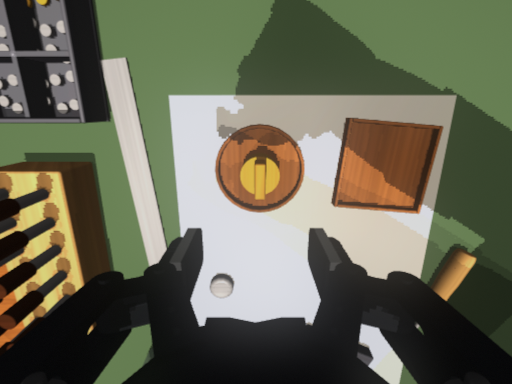

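The cap stands upright at the centre of the dish (wrist px (260,175); bar top at 62 mm, as expected for a 4 mm floor). The other cap is still on its block (scene px (274,315)), and the gripper is clear of everything.

Run:
```python
from workcell import env
print(env.hand_in())
```

```text
the job is handed in; nothing more can be done
None
```

The cap from the cork mat turned fully home on the gauge, so I unscrewed it and stood it upright in the round dish. I handed the job in at about 22.5 s.

- **Fit:** From the set-down it turned about 2.6 rad clockwise. Its rim came down onto the shoulder: the measured skirt top of 58.3 mm puts the rim at 28.3 mm, against 28 mm for the shoulder. I stopped when the resisting torque reached about 0.23 N m. Wrist forces stayed below about 6 N in every reading.
- **Final state:** The cap stands near the dish centre, with its bar top at 62 mm as expected. In the last scene picture the other cap is still on its dark block, and the gripper is open and clear.
- **Disagreements:**
  - The three cameras differed by 1–2 mm on positions, so I averaged them; the cap still went on without force.
  - The stop came slightly later than the stated 2 to 2.5 rad. The rim had already reached shoulder height at about 1.7 rad, which suggests more axial play than stated.

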